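Shut the filter box and lock its panel with the quarter-turn fasteners

ROBOT

A 7-joint arm with a two-finger parallel gripper is mounted at the origin on the work surface; the furniture and walls round the work are solid. World frame = base frame: x ahead of the robot, y to its left, z up, the work surface at z = 0. Lengths are in mm, angles in rad, forces in N, time in s.
With the tool pointing down it reaches from about 400 to 850 mm from the base axis. Payload 4.4 kg.
Tool frame: the origin (TCP) lies at the very end of the fingers, on their centre line; the grasp point (between the pads) lies 19 mm behind it; z points along the fingers, y is the line along which they close (so a half turn about z gives the same grasp; the last joint's range is limited). The gripper opens to 94 mm and grips with 3 to 60 N. Pads are 16 mm wide; open, the fingers measure 119 mm over their backs; the gripper's body (75 mm by 177 mm) begins 78 mm behind the grasp point.
Start: joints at [1.242, 0.628, 0.038, 1.517, -0.027, 0.996, -0.02], TCP at [168.889, -627.69, 205.478] pointing down, gripper open.
Joint ranges: [-3.06, 3.06], [-0.37, 2.12], [-1.25, 1.32], [0.18, 2.47], [-1.1, 4.24], [0.23, 1.98], [-2.94, 2.94]. Speed limits (rad/s): [2.57, 2.57, 3.14, 3.14, 3.14, 3.14, 3.14].

INTERFACE

Orientations are given as [roll, pitch, yaw] about the fixed x, y, z axes, in that order (R = Rz(yaw) Ry(pitch) Rx(roll)).
In Python, from bench import bot gives the robot as it stands. The module is installed in compiled form; this text tells all that it offers.
- The arm moves only by the tool drive_tool, never from a script. Its argument "targets" is a list of rows, each a list of 7 numbers: the closure, from -1 (fully open) to 1 (shut), then the shift along the tool's x, y, z in mm, then the turn, a rotation vector about the tool's x, y, z in rad. In form: [[jaw, dx, dy, dz, ax, ay, az], ...]. A call has exactly 5 rows; each row shifts and turns the commanded pose from where the row before left it, along the tool's axes as they then stand; what a row does not reach is not made up. A row lasts 1/12 s, in which the tool goes at most 41.7 mm and 7.16 degrees, less where a joint would pass 70% of its speed; a pose out of reach is approached as far as the arm can. A call with a gripper value outside its range is refused whole. The fingers move at their own pace and stop on an object; "force" is the grip in N (left out, the last holds). Time passes only in rows, so rows that do not move let the fingers close, or fill a call up. It gives the time, the measured TCP pose, the force, the opening and the grip force at its end, in the units of the state.
- bot.get_state(): the state, without advancing time (a new reading comes with each control period).
- bot.get_image(name): name is "scene" or "side" or "wrist"; returns the picture (420x560x3 uint8, red, green, blue); there is no depth.
- bot.camera_model(name): a dict with "camera_matrix" (3x3 intrinsics, pixels), "R" (3x3) and "t" (3): a world point X has camera coordinates R X + t; the wrist camera has in their place "tool_from_camera" (4x4, takes a point from camera to tool coordinates, whose origin is the TCP and whose axes are the flange's). Camera axes: x right, y down, z forward; pixel columns grow to the right and rows downward; lengths in mm; the calibration is good to about 2 mm. A picture is of the moment at which its call begins: read the wrist's pose just before it. camera_model takes no time and is no camera call.
- bot.close_job(): hands the job in; it is judged then, once.
The state is a dict: "clock": time; "joints": joint angles; "dq": joint speeds; "joint_efforts": joint torques, N m; "tcp_pos": TCP position; "tcp_rot": TCP orientation; "force": force on the tool from outside, world axes, zero at the start; "torque": the same for the moment, N m; "width": finger opening in mm; "gripper_force": force on a finger pad.
Only numpy, scipy, OpenCV 4.12 (cv2) and the standard library are available. Lean on these libraries where they do the work, as an engineer would, in place of code of your own. Each camera call takes 0.05 s, during which the arm holds its last target. There are 200 camera calls.

TASK

The access panel of the dust filter box stands ajar. Press it fully shut with a fingertip first; then set a fingertip in the slot of each of the two round cam fasteners and turn it clockwise (seen from above) to its stop, so that its steel tongue lies over the panel and locks it. Touching and pushing is all it takes: pick nothing up, do not lift the panel wider open, leave the other things on the bench where they are, and finish clear of the box.

Things in the scene. Friction and masses are not known exactly. Their poses are not given: they have to be found in the camera images.
- filter_box: plywood box fixed to the bench, 300 (x) x 370 (y) x 60 mm high; origin at the centre of its underside, z up, its -x side faces the robot (yaw up to 0.3 rad either way). Let into its top: a grey panel, 150 x 336 x 8 mm, from own x = -30 mm to its hinge. On the plywood rail before it: two round cam fasteners, axes at own x = -90 mm, y = +90 mm (left) and -90 mm (right)
- panel (a joint): hinge of the grey access panel: 0 = fully shut against a stop, its top flush with the top of the box (60 mm above the bench); positive = its near edge raised (rad). The hinge line lies at the box's own x = +128 mm, 60 mm up, along the box's y. It is stiff: it stays where it is left, and 2 to 4 N down near the free edge moves it
- panel_edge (a point): a point on the panel's upper face, midway along its width (the box's y), 20 mm behind its free near edge and 138 mm from the hinge line; moves with the panel
- left_cam (a joint): turn of the left fastener, rad: 0 = unlocked, tongue along the box's +y (to the left); 1.571 = locked, at its stop, tongue along the box's +x, over the panel's near edge. Grows clockwise seen from above. It stays where it is left, and needs about 0.1 N m (3 to 4 N at 30 mm from its axis)
- right_cam (a joint): turn of the right fastener: the same meaning, stop and friction as for the left one
- left_cam_slot (a point): on the left fastener's vertical axis, on its slot's floor, 68 mm above the bench; own y = towards the tongue. Black disc 104 mm across; two aluminium cheeks on it, 18 mm high, sloping outside (74 mm across at the top), leave a straight slot 44 mm wide right across the disc, open at both ends, in line with the tongue. Tongue: flat steel, 20 x 5 mm, out to 84 mm from the axis, 2 mm above the box top
- right_cam_slot (a point): the same point of the right fastener, which is alike. A shut fingertip fits loosely in the slot anywhere along it; lowered in about 30 mm from the axis and moved round the axis, it pushes a cheek and turns the fastener
- dowel_block: bystander: loose upright round wooden block, 36 mm across, 86 mm high, on the bench in front of the box; origin at the centre of its underside
- tape_measure: bystander: loose black pocket tape measure, 77 x 86 x 39 mm, on the bench to the right of the box; origin at the centre of its underside
- offcut_2: bystander: loose wooden offcut, 60 x 115 x 22 mm, lying on the bench to the right, nearer the robot; origin at the centre of its underside

How it is judged:
By the outcome, as a careful person would: the job done as asked, in the order asked, and still so for the second after the job is handed in, with the robot touching nothing.
It also fails if it takes over 58 s, if anything falls off the work surface, if the arm or the gripper's body presses on something with over 40 N, if the wrist force passes 120 N, or if a joint passes its speed limit or range.

## Working session

There is one attempt and no reset: what is moved stays moved. The work goes in short steps, Python scripts to look and compute and a tool call to move; the robot and the scene stay as the last step left them, time stands still between calls to the robot, and variables do not carry over. Pictures are saved under pics/ and viewed, at most 10 in all, crops included, and the job is handed in when it is done.

Besides the shell and the picture viewer there is one more tool, called after ">>>" by a JSON object that holds its "name" and its "arguments", one argument or row to a line. drive_tool: Moves the arm, as the interface text tells. Its arguments: {"type":"object","properties":{"targets":{"type":"array"},"force":{"type":"number"}},"required":["targets"]}

```bash
mkdir -p pics
python3 - <<'E'
from bench import bot
import cv2,numpy as np
s=bot.get_state();print({k:np.round(v,3).tolist() for k,v in s.items()})
a=bot.get_image("scene");b=bot.get_image("side")
cv2.imwrite("pics/a.png",a[:,:,::-1]);cv2.imwrite("pics/b.png",b[:,:,::-1])
for n in("scene","side","wrist"):print(n,{k:np.round(v,3).tolist() for k,v in bot.camera_model(n).items()})
E
```

```text
{'clock': 0.0, 'joints': [1.242, 0.629, 0.038, 1.518, -0.027, 0.996, -0.02], 'dq': [-0.002, -0.0, -0.002, 0.0, 0.001, 0.001, -0.001], 'joint_efforts': [-0.001, -54.972, 1.144, -18.663, -0.052, 0.024, 0.0], 'tcp_pos': [168.7, -627.042, 204.584], 'tcp_rot': [-3.14, 0.0, 0.263], 'force': [0.543, -0.945, 0.194], 'torque': [0.014, 0.019, 0.025], 'gripper_force': 0.0, 'width': 94.011}
scene {'camera_matrix': [[447.318, 0.0, 276.528], [0.0, 447.318, 212.278], [0.0, 0.0, 1.0]], 'R': [[-0.636, -0.771, -0.012], [-0.526, 0.445, -0.725], [0.564, -0.455, -0.689]], 't': [317.124, 360.689, 726.846]}
side {'camera_matrix': [[469.25, 0.0, 277.557], [0.0, 469.25, 211.846], [0.0, 0.0, 1.0]], 'R': [[-0.998, 0.055, 0.014], [0.023, 0.616, -0.787], [-0.052, -0.786, -0.616]], 't': [541.274, 78.519, 1397.679]}
wrist {'camera_matrix': [[348.517, 0.0, 281.493], [0.0, 348.517, 204.571], [0.0, 0.0, 1.0]], 'tool_from_camera': [[0.001, -0.962, -0.271, 78.917], [1.0, 0.001, 0.0, -0.14], [0.0, -0.271, 0.962, -179.545], [0.0, 0.0, 0.0, 1.0]]}
```

View pics/a.png

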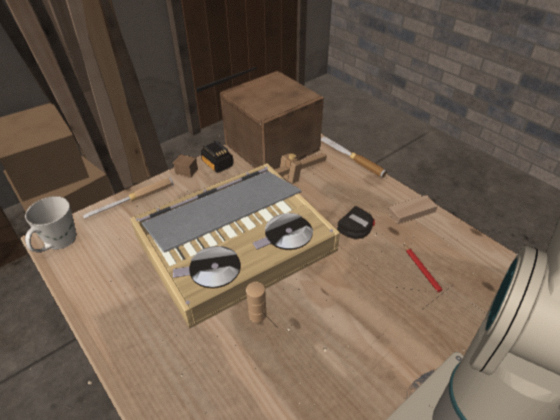

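View pics/b.png

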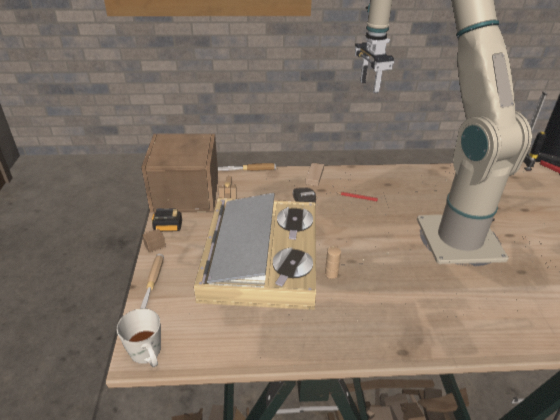

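The scene view shows the left cam at about (214,266), the right cam at (289,232), the dowel at (257,302) and the panel raised. In the side view the cams are at (293,263) and (295,219) and the dowel is at (333,263).

```bash
cat > h.py <<'E'
import numpy as np,cv2
from scipy.spatial.transform import Rotation as Ro
from bench import bot
def ray(name,uv,s=None):
    m=bot.camera_model(name);d=np.linalg.inv(m["camera_matrix"])@[*uv,1.]
    if name=="wrist":
        T=np.array(m["tool_from_camera"]);R=Ro.from_euler("xyz",s["tcp_rot"]).as_matrix()
        return R@T[:3,3]+s["tcp_pos"],R@T[:3,:3]@d
    R=np.array(m["R"]);return -R.T@m["t"],R.T@d
def onz(name,uv,z,s=None):
    o,d=ray(name,uv,s);return o+d*(z-o[2])/d[2]
def proj(name,X,s=None):
    m=bot.camera_model(name)
    if name=="wrist":
        T=np.array(m["tool_from_camera"]);R=Ro.from_euler("xyz",s["tcp_rot"]).as_matrix()
        c=T[:3,:3].T@(R.T@(np.array(X)-s["tcp_pos"])-T[:3,3])
    else:c=np.array(m["R"])@X+m["t"]
    p=np.array(m["camera_matrix"])@c;return p[:2]/p[2]
E
python3 - <<'E'
from h import *
for n,l in(("scene",[(214,267),(289,232)]),("side",[(293,263),(295,219)])):
    L,R=[onz(n,p,74)[:2] for p in l];d=L-R;print(n,L,R,np.linalg.norm(d),np.arctan2(-d[0],d[1]))
print("dowel",onz("scene",(257,288),86),onz("side",(333,252),86))
print("corners",[onz("scene",p,60)[:2].round() for p in((337,236),(190,306))],[onz("side",p,60)[:2].round() for p in((317,292),(316,206))])
E
```

```text
scene [506.52171473 153.76400113] [483.50583271 -23.54510948] 178.79667650754294 -0.12908475372631453
side [512.47010914 160.18171738] [492.25874539 -18.12228099] 179.44585551529198 -0.11287161260317474
dowel [403.04856767 124.76986651  86.        ] [406.88475831 136.17808414  86.        ]
corners [array([ 418., -104.]), array([467., 236.])] [array([461., 248.]), array([422., -95.])]
```

>>> {"name": "drive_tool", "arguments": {
  "targets": [
    [1, 0, 0, -12, 0, 0, 0.097],
    [1, 0, 0, -12, 0, 0, 0.097],
    [1, 0, 0, -12, 0, 0, 0.097],
    [1, 0, 0, -12, 0, 0, 0.097],
    [1, 0, 0, -12, 0, 0, 0]
  ],
  "force": 20
}}

```text
clock: 0.52
tcp_pos: [168.9, -627.3, 265.5]
tcp_rot: [-3.141, 0.001, -0.129]
force: [0.6, 0.3, -0.5]
width: 64.0
gripper_force: 0.0
```

>>> {"name": "drive_tool", "arguments": {
  "targets": [
    [1, 12, -36, 0, 0, 0, 0],
    [1, 12, -36, 0, 0, 0, 0],
    [1, 12, -36, 0, 0, 0, 0],
    [1, 12, -36, 0, 0, 0, 0],
    [1, 12, -36, 0, 0, 0, 0]
  ]
}}

```text
clock: 0.93
tcp_pos: [251.2, -454.6, 265.1]
tcp_rot: [-3.141, 0.0, -0.125]
force: [0.3, -0.7, 0.3]
width: 30.8
gripper_force: 0.0
```

>>> {"name": "drive_tool", "arguments": {
  "targets": [
    [1, 12, -36, 0, 0, 0, 0],
    [1, 12, -36, 0, 0, 0, 0],
    [1, 12, -36, 0, 0, 0, 0],
    [1, 12, -36, 0, 0, 0, 0],
    [1, 12, -36, 0, 0, 0, 0]
  ]
}}

```text
clock: 1.35
tcp_pos: [333.1, -283.6, 265.4]
tcp_rot: [-3.141, 0.0, -0.125]
force: [0.8, -0.1, 0.4]
width: 0.8
gripper_force: 0.0
```

>>> {"name": "drive_tool", "arguments": {
  "targets": [
    [1, 12, -36, 0, 0, 0, 0],
    [1, 12, -36, 0, 0, 0, 0],
    [1, 12, -36, 0, 0, 0, 0],
    [1, 12, -36, 0, 0, 0, 0],
    [1, 12, -36, 0, 0, 0, 0]
  ]
}}

```text
clock: 1.77
tcp_pos: [415.1, -112.6, 265.5]
tcp_rot: [3.142, 0.0, -0.125]
force: [0.4, -0.7, 0.4]
width: 0.1
gripper_force: 0.0
```

>>> {"name": "drive_tool", "arguments": {
  "targets": [
    [1, 12, -34, 0, 0, 0, 0],
    [1, 12, -34, 0, 0, 0, 0],
    [1, 12, -34, 0, 0, 0, 0],
    [1, 12, -34, 0, 0, 0, 0],
    [1, 0, 0, 0, 0, 0, 0]
  ]
}}

```text
clock: 2.18
tcp_pos: [482.1, 22.4, 265.4]
tcp_rot: [-3.137, -0.002, -0.115]
force: [0.8, 1.2, 0.3]
width: 0.3
gripper_force: 0.0
```

Run:
```python
from h import *
s=bot.get_state();print(s["tcp_pos"],s["tcp_rot"])
w=bot.get_image("wrist");cv2.imwrite("pics/w1.png",w[:,:,::-1])
b=bot.get_image("side");cv2.imwrite("pics/b2.png",cv2.resize(b[150:350,150:400,::-1],None,fx=3,fy=3))
for X in((508,157,68),(487,-21,68)):print(proj("wrist",X,s))
```

```text
[482.12982998  22.35177705 265.3528943 ] [-3.13695389e+00 -1.75746015e-03 -1.15273421e-01]
[157.65502893 171.61844725]
[321.21119356 172.19708975]
```

View pics/w1.png

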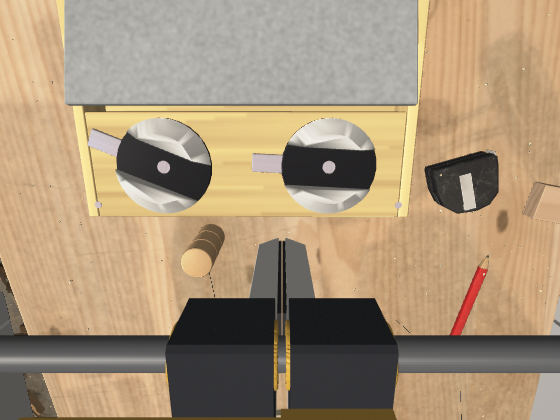

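View pics/b2.png

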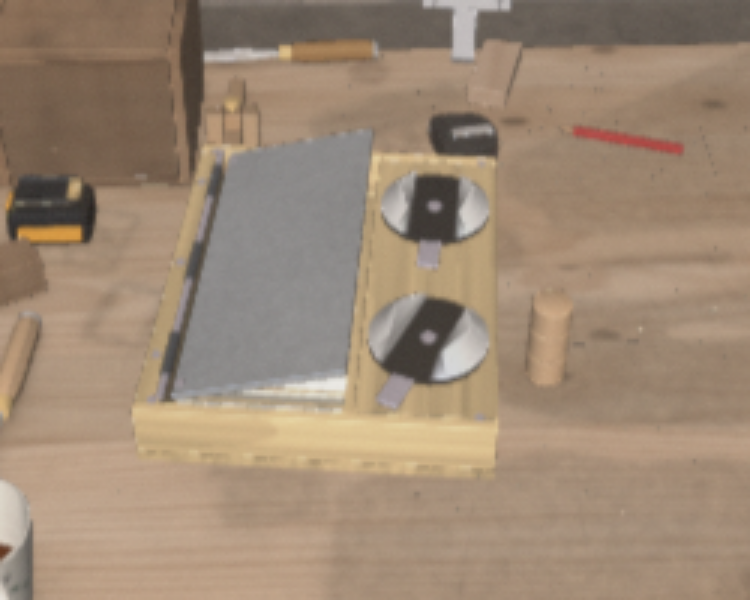

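The wrist view shows the left cam axis at (163,167) with its tongue end at (90,137), already partly turned. The right cam axis is at (328,167) with its tongue end at (253,162). The panel's near edge runs along row 103 from column 66 to 418.

Run:
```python
from h import *
s=bot.get_state()
L,R=[onz("wrist",p,69,s) for p in((163,167),(328,167))];d=(L-R)[:2];y=np.arctan2(-d[0],d[1])
print(L,R,np.linalg.norm(d),y)
f=[onz("wrist",p,60,s)[:2] for p in((92,216),(406,216))];e=f[0]-f[1];print("front",f,np.linalg.norm(e),np.arctan2(-e[0],e[1]))
for c,t in((L,(90,141)),(R,(253,163))):
    T=onz("wrist",t,67,s)-c;print("tongue turn",np.linalg.norm(T[:2]),np.pi/2-(np.arctan2(T[1],T[0])-y))
o=np.array([*((L+R)[:2]/2),0]);ux=np.array([np.cos(y),np.sin(y),0]);
for th in np.arange(.1,.5,.05):
    P=o+218*ux+[0,0,60]-158*np.cos(th)*ux+[0,0,158*np.sin(th)];print(round(th,2),proj("wrist",P,s),proj("wrist",P+168*np.array([-ux[1],ux[0],0]),s))
print("axes",ux,"E shut",o+80*ux)
```

```text
[510.04604399 141.83303215  69.        ] [488.37359487 -36.11516771  69.        ] 179.26309403395484 -0.12119390391190366
front [array([462.70593563, 238.80437743]), array([ 418.77124649, -121.89005447])] 363.36033094995054 -0.12120875136094424
tongue turn 81.09791160071566 0.3488901148918022
tongue turn 81.65287148011576 0.04964538583467171
0.1 [243.16730205 109.04068488] [ 78.48840195 109.03792806]
0.15 [242.30744846 108.08605042] [ 73.93025103 108.08318527]
0.2 [241.40223883 106.67160269] [ 69.1316728 106.6686009]
0.25 [240.45047259 104.76786896] [ 64.08630256 104.76469887]
0.3 [239.45104161 102.34372874] [ 58.7882657  102.34035489]
0.35 [238.40296484  99.36649243] [53.23236105 99.36287517]
0.4 [237.30542865  95.80202776] [47.41427504 95.79812278]
0.45 [236.15783368  91.61494446] [41.33082981 91.61070237]
axes [ 0.992665   -0.12089744  0.        ] E shut [578.6230197   43.18713704   0.        ]
```

Run:
```python
from h import *
for i in range(2):
    s=bot.get_state();print(s["tcp_pos"],s["tcp_rot"],s["clock"],np.abs(s["dq"]).max());w=bot.get_image("wrist")
cv2.imwrite("pics/w2.png",w[:,:,::-1])
print(proj("wrist",s["tcp_pos"],s))
a=bot.get_image("scene");b=bot.get_image("side")
g=cv2.cvtColor(w,cv2.COLOR_RGB2GRAY)
# light stud blobs inside black bars
m=(g>150).astype(np.uint8);n,l,st,c=cv2.connectedComponentsWithStats(m)
for i in range(1,n):
    if 60<st[i,4]<250 and 120<c[i,1]<200:print(c[i],st[i,4],onz("wrist",c[i],69,s)[:2])
for X in((510,142,69),(488,-36,69),(508,157,69),(487,-21,69)):print(X,proj("scene",X),proj("side",X))
print("tcp in views",proj("scene",s["tcp_pos"]),proj("side",s["tcp_pos"]))
cv2.imwrite("pics/m.png",np.hstack([cv2.resize(a[150:350,130:330,::-1],(390,390)),cv2.resize(b[180:320,200:340,::-1],(390,390))]))
```

```text
[479.41903076  15.84891855 264.9896575 ] [ 3.14151589e+00  1.11790837e-03 -1.21748133e-01] 2.2833 0.039993861989611336
[478.94621392  14.24064444 265.04653978] [ 3.14078295e+00  1.28485187e-03 -1.24612338e-01] 2.3333 0.029252800650098984
[281.57683447 253.34749992]
[319.55737705 163.81147541] 122 [492.29283167 -29.12223754]
[153.73770492 165.3852459 ] 122 [512.86549535 149.56962942]
(510, 142, 69) [218.17516563 264.64301588] [293.31602545 259.44108639]
(488, -36, 69) [291.98572283 229.7915128 ] [295.88212272 216.42863237]
(508, 157, 69) [212.50739745 268.97188247] [294.56762133 263.48234157]
(487, -21, 69) [287.02930835 233.26786863] [296.67770038 219.68185795]
tcp in views [275.55296809 169.67348547] [304.01546747 168.63872037]
```

View pics/m.png

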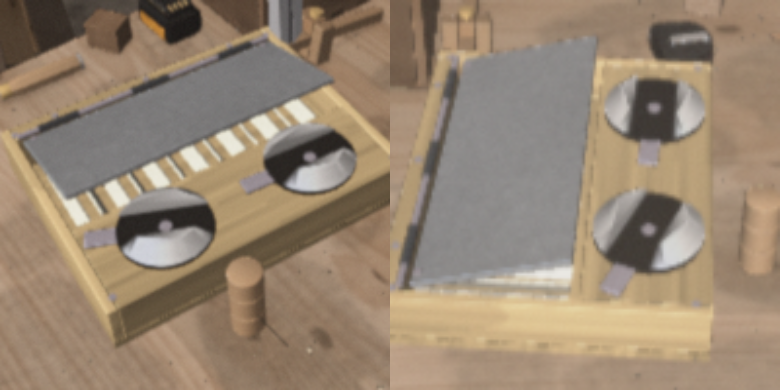

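Left cam is at about (511,151), right at (491,-27), yaw about -0.12. The panel is open by about 0.27 rad. Next I press it shut.

>>> {"name": "drive_tool", "arguments": {
  "targets": [
    [1, 24, -13, 0, 0, 0, 0],
    [1, 24, -13, 0, 0, 0, 0],
    [1, 24, -12, 0, 0, 0, 0],
    [1, 24, -12, 0, 0, 0, 0],
    [1, 0, 0, 30, 0, 0, 0]
  ]
}}

```text
clock: 2.9
tcp_pos: [589.6, 53.5, 240.0]
tcp_rot: [-3.137, -0.015, -0.126]
force: [1.6, 0.1, 0.3]
width: 0.6
gripper_force: 0.0
```

>>> {"name": "drive_tool", "arguments": {
  "targets": [
    [1, 0, 0, 30, 0, 0, 0],
    [1, 0, 0, 30, 0, 0, 0],
    [1, 0, 0, 25, 0, 0, 0],
    [1, 0, 0, 20, 0, 0, 0],
    [1, 0, 0, 0, 0, 0, 0]
  ]
}}

```text
clock: 3.32
tcp_pos: [577.7, 50.1, 126.7]
tcp_rot: [3.139, 0.008, -0.127]
force: [-0.9, -0.3, -0.1]
width: 0.4
gripper_force: 0.0
```

>>> {"name": "drive_tool", "arguments": {
  "targets": [
    [1, 0, 0, 8, 0, 0, 0],
    [1, 0, 0, 8, 0, 0, 0],
    [1, 0, 0, 8, 0, 0, 0],
    [1, 0, 0, 8, 0, 0, 0],
    [1, 0, 0, 0, 0, 0, 0]
  ]
}}

```text
clock: 3.73
tcp_pos: [580.9, 52.1, 97.7]
tcp_rot: [3.141, 0.0, -0.125]
force: [0.7, 0.4, -0.1]
width: 0.2
gripper_force: 0.0
```

>>> {"name": "drive_tool", "arguments": {
  "targets": [
    [1, 0, 0, 5, 0, 0, 0],
    [1, 0, 0, 5, 0, 0, 0],
    [1, 0, 0, 5, 0, 0, 0],
    [1, 0, 0, 5, 0, 0, 0],
    [1, 0, 0, 4, 0, 0, 0]
  ]
}}

```text
clock: 4.15
tcp_pos: [580.5, 52.3, 73.9]
tcp_rot: [3.142, 0.001, -0.125]
force: [-1.8, 0.5, 1.3]
width: 0.6
gripper_force: 1.1
```

>>> {"name": "drive_tool", "arguments": {
  "targets": [
    [1, 0, 0, 3, 0, 0, 0],
    [1, 0, 0, 3, 0, 0, 0],
    [1, 0, 0, 3, 0, 0, 0],
    [1, 0, 0, 2, 0, 0, 0],
    [1, 0, 0, 0, 0, 0, 0]
  ]
}}

```text
clock: 4.57
tcp_pos: [581.1, 52.1, 63.0]
tcp_rot: [-3.142, -0.0, -0.125]
force: [-0.7, -0.5, -0.1]
width: 0.0
gripper_force: 0.0
```

>>> {"name": "drive_tool", "arguments": {
  "targets": [
    [1, 0, 0, 1, 0, 0, 0],
    [1, 0, 0, 1, 0, 0, 0],
    [1, 0, 0, 1, 0, 0, 0],
    [1, 0, 0, 1, 0, 0, 0],
    [1, 0, 0, 0, 0, 0, 0]
  ]
}}

```text
clock: 4.98
tcp_pos: [581.5, 52.1, 60.3]
tcp_rot: [-3.141, -0.001, -0.125]
force: [-0.8, 0.0, 7.1]
width: 0.4
gripper_force: 3.4
```

>>> {"name": "drive_tool", "arguments": {
  "targets": [
    [1, 0, 0, 0.5, 0, 0, 0],
    [1, 0, 0, 0.5, 0, 0, 0],
    [1, 0, 0, 0, 0, 0, 0],
    [1, 0, 0, 0, 0, 0, 0],
    [1, 0, 0, 0, 0, 0, 0]
  ]
}}

```text
clock: 5.4
tcp_pos: [581.6, 52.1, 60.2]
tcp_rot: [-3.141, -0.001, -0.125]
force: [-4.1, -0.7, 13.0]
width: 0.5
gripper_force: 6.8
```

>>> {"name": "drive_tool", "arguments": {
  "targets": [
    [1, 0, 0, -10, 0, 0, 0],
    [1, 0, 0, -30, 0, 0, 0],
    [1, -10, 0, -35, 0, 0, 0],
    [1, -25, 0, -25, 0, 0, 0],
    [1, -30, 0, 0, 0, 0, 0]
  ]
}}

```text
clock: 5.82
tcp_pos: [521.2, 60.7, 163.2]
tcp_rot: [-3.138, -0.011, -0.127]
force: [0.7, 0.8, -1.1]
width: 0.5
gripper_force: 0.0
```

>>> {"name": "drive_tool", "arguments": {
  "targets": [
    [1, -25, 0, 0, 0, 0, 0],
    [1, -15, 0, 0, 0, 0, 0],
    [1, 0, 0, 0, 0, 0, 0],
    [1, 0, 0, 0, 0, 0, 0],
    [1, 0, 0, 0, 0, 0, 0]
  ]
}}

```text
clock: 6.23
tcp_pos: [478.4, 65.3, 158.8]
tcp_rot: [-3.141, -0.002, -0.125]
force: [0.3, -0.7, 0.2]
width: 0.7
gripper_force: 0.0
```

Run:
```python
from h import *
s=bot.get_state();w=bot.get_image("wrist");print(s["tcp_pos"],s["tcp_rot"],np.abs(s["dq"]).max())
cv2.imwrite("pics/w3.png",w[:,:,::-1])
g=cv2.cvtColor(w,cv2.COLOR_RGB2GRAY)
m=(g>150).astype(np.uint8);n,l,st,c=cv2.connectedComponentsWithStats(m)
for i in range(1,n):
    if 60<st[i,4]<500 and 100<c[i,1]<300:print(c[i],st[i,4],onz("wrist",c[i],69,s)[:2])
```

```text
[478.43030326  65.26029902 158.79612812] [-3.14112051e+00 -2.04825677e-03 -1.25495420e-01] 0.01117132982898425
[398.76271186 177.09745763] 236 [492.28803048 -29.23388022]
[169.84848485 179.1991342 ] 231 [513.03138975 149.5654084 ]
```

View pics/w3.png

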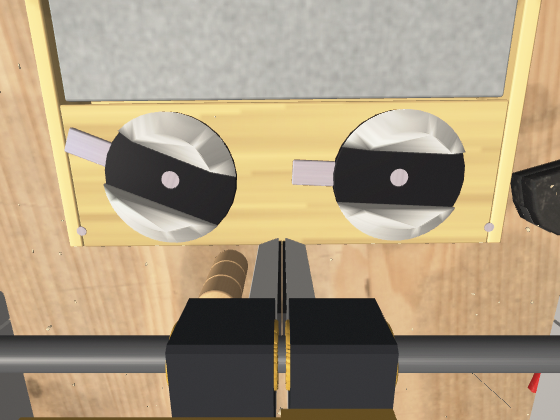

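The panel is flush and shut. The left cam stud is at (170,179), i.e. (513,150), with its tongue turned by about 0.35. The right cam stud is at (399,177), i.e. (492,-29). Left fastener first.

>>> {"name": "drive_tool", "arguments": {
  "targets": [
    [1, 8.5, -29, 0, 0, 0, 0],
    [1, 8.5, -29, 0, 0, 0, 0],
    [1, 8.5, -29, 0, 0, 0, 0],
    [1, 8.5, -29, 0, 0, 0, 0],
    [1, 0, 0, 0, 0, 0, 0]
  ]
}}

```text
clock: 6.7
tcp_pos: [528.3, 183.7, 158.3]
tcp_rot: [-3.136, -0.003, -0.119]
force: [-0.3, 1.0, 0.0]
width: 0.4
gripper_force: 0.0
```

>>> {"name": "drive_tool", "arguments": {
  "targets": [
    [1, 0, 0, 20, 0, 0, 0],
    [1, 0, 0, 20, 0, 0, 0],
    [1, 0, 0, 10, 0, 0, 0],
    [1, 0, 0, 5, 0, 0, 0],
    [1, 0, 0, 0, 0, 0, 0]
  ]
}}

```text
clock: 7.12
tcp_pos: [524.8, 175.5, 102.4]
tcp_rot: [3.14, 0.002, -0.126]
force: [0.4, -0.1, -0.4]
width: 0.5
gripper_force: 0.0
```

>>> {"name": "drive_tool", "arguments": {
  "targets": [
    [1, 0, 0, 8, 0, 0, 0],
    [1, 0, 0, 8, 0, 0, 0],
    [1, 0, 0, 8, 0, 0, 0],
    [1, 0, 0, 6, 0, 0, 0],
    [1, 0, 0, 0, 0, 0, 0]
  ]
}}

```text
clock: 7.53
tcp_pos: [524.2, 175.8, 72.2]
tcp_rot: [3.141, 0.002, -0.125]
force: [-1.4, -0.3, 0.3]
width: 0.6
gripper_force: 0.0
```

>>> {"name": "drive_tool", "arguments": {
  "targets": [
    [1, 5.4, 2.6, 0, 0, 0, 0],
    [1, 4.7, 3.6, 0, 0, 0, 0],
    [1, 4.0, 4.5, 0, 0, 0, 0],
    [1, 3.0, 5.2, 0, 0, 0, 0],
    [1, 0, 0, 0, 0, 0, 0]
  ]
}}

```text
clock: 7.95
tcp_pos: [536.1, 158.1, 73.2]
tcp_rot: [3.14, 0.008, -0.126]
force: [-6.8, 2.9, 3.1]
width: 0.7
gripper_force: 3.5
```

>>> {"name": "drive_tool", "arguments": {
  "targets": [
    [1, 2.0, 5.8, 0, 0, 0, 0],
    [1, 1.5, 5.9, 0, 0, 0, 0],
    [1, 0.5, 5.9, 0, 0, 0, 0],
    [1, 0, 0, 0, 0, 0, 0],
    [1, 0, 0, 0, 0, 0, 0]
  ]
}}

```text
clock: 8.37
tcp_pos: [534.9, 144.9, 72.6]
tcp_rot: [-3.139, 0.012, -0.122]
force: [-11.5, 11.7, 0.5]
width: 0.3
gripper_force: 6.4
```

>>> {"name": "drive_tool", "arguments": {
  "targets": [
    [1, 4, 3, 0, 0, 0, 0],
    [1, 3, 4, 0, 0, 0, 0],
    [1, 0, 0, 0, 0, 0, 0],
    [1, 0, 0, 0, 0, 0, 0],
    [1, 0, 0, 0, 0, 0, 0]
  ]
}}

```text
clock: 8.78
tcp_pos: [546.6, 135.6, 73.4]
tcp_rot: [-3.138, 0.002, -0.124]
force: [-3.4, 7.1, -2.6]
width: 0.2
gripper_force: 3.3
```

Run:
```python
from h import *
s=bot.get_state();w=bot.get_image("wrist");print(s["tcp_pos"],s["force"])
cv2.imwrite("pics/w4.png",w[:,:,::-1])
```

```text
[546.64418528 135.61688128  73.36487571] [-3.39610511  7.09616025 -2.6387038 ]
```

View pics/w4.png

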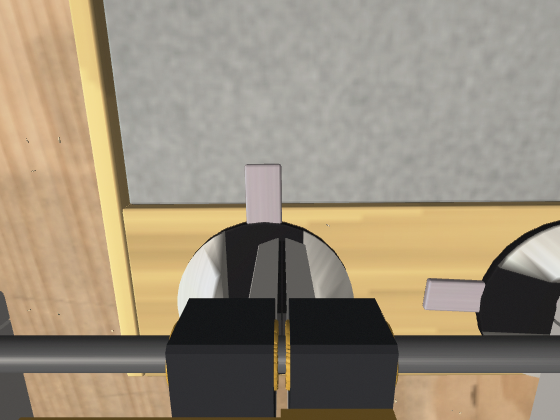

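The tongue now points ahead over the panel, at (263,193), almost locked. I'll push on to confirm the stop.

>>> {"name": "drive_tool", "arguments": {
  "targets": [
    [1, 0, 2, 0, 0, 0, 0],
    [1, 0, 2, 0, 0, 0, 0],
    [1, 0, 2, 0, 0, 0, 0],
    [1, 0, 0, 0, 0, 0, 0],
    [1, 0, 0, 0, 0, 0, 0]
  ]
}}

```text
clock: 9.25
tcp_pos: [546.6, 135.3, 73.6]
tcp_rot: [-3.131, 0.001, -0.121]
force: [-2.4, 16.1, -4.9]
width: 0.5
gripper_force: 8.0
```

>>> {"name": "drive_tool", "arguments": {
  "targets": [
    [1, 0, 1, 0, 0, 0, 0],
    [1, 0, 1, 0, 0, 0, 0],
    [1, 0, 1, 0, 0, 0, 0],
    [1, 0, 0, 0, 0, 0, 0],
    [1, 0, 0, 0, 0, 0, 0]
  ]
}}

```text
clock: 9.67
tcp_pos: [546.6, 135.1, 73.7]
tcp_rot: [-3.128, -0.0, -0.119]
force: [-1.5, 20.9, -6.9]
width: 0.3
gripper_force: 10.3
```

>>> {"name": "drive_tool", "arguments": {
  "targets": [
    [1, 0, -7, 0, 0, 0, 0],
    [1, 0, -7, 0, 0, 0, 0],
    [1, 0, 0, -15, 0, 0, 0],
    [1, 0, 0, -25, 0, 0, 0],
    [1, 0, 0, -25, 0, 0, 0]
  ]
}}

```text
clock: 10.08
tcp_pos: [548.7, 135.9, 138.9]
tcp_rot: [3.14, 0.001, -0.126]
force: [-0.1, 1.0, -0.3]
width: 0.4
gripper_force: 0.0
```

>>> {"name": "drive_tool", "arguments": {
  "targets": [
    [1, 0, 0, -10, 0, 0, 0],
    [1, 0, 0, 0, 0, 0, 0],
    [1, 0, 0, 0, 0, 0, 0],
    [1, 0, 0, 0, 0, 0, 0],
    [1, 0, 0, 0, 0, 0, 0]
  ]
}}

```text
clock: 10.5
tcp_pos: [547.6, 136.8, 147.1]
tcp_rot: [3.14, 0.002, -0.125]
force: [-0.6, 0.5, -0.5]
width: 0.3
gripper_force: 0.0
```

>>> {"name": "drive_tool", "arguments": {
  "targets": [
    [1, -8, 34.5, 0, 0, 0, 0],
    [1, -8, 34.5, 0, 0, 0, 0],
    [1, -8, 34.5, 0, 0, 0, 0],
    [1, -8.5, 34.5, 0, 0, 0, 0],
    [1, 0, 0, 0, 0, 0, 0]
  ]
}}

```text
clock: 10.92
tcp_pos: [494.9, -3.6, 147.2]
tcp_rot: [3.136, 0.005, -0.135]
force: [-0.6, -1.0, -1.0]
width: 0.3
gripper_force: 0.0
```

>>> {"name": "drive_tool", "arguments": {
  "targets": [
    [1, 0, 0, 20, 0, 0, 0],
    [1, 0, 0, 15, 0, 0, 0],
    [1, 0, 0, 5, 0, 0, 0],
    [1, 0, 0, 0, 0, 0, 0],
    [1, 0, 0, 0, 0, 0, 0]
  ]
}}

```text
clock: 11.33
tcp_pos: [498.8, 4.8, 108.1]
tcp_rot: [3.141, 0.001, -0.125]
force: [0.2, -1.2, -0.2]
width: 0.4
gripper_force: 0.0
```

>>> {"name": "drive_tool", "arguments": {
  "targets": [
    [1, 0, 0, 10, 0, 0, 0],
    [1, 0, 0, 10, 0, 0, 0],
    [1, 0, 0, 8, 0, 0, 0],
    [1, 0, 0, 6, 0, 0, 0],
    [1, 0, 0, 0, 0, 0, 0]
  ]
}}

```text
clock: 11.75
tcp_pos: [498.0, 4.5, 73.0]
tcp_rot: [3.141, 0.003, -0.125]
force: [-0.2, 0.1, 0.2]
width: 0.6
gripper_force: 0.0
```

>>> {"name": "drive_tool", "arguments": {
  "targets": [
    [1, 7.3, 0.5, 0, 0, 0, 0],
    [1, 7, 2.5, 0, 0, 0, 0],
    [1, 6, 3.5, 0, 0, 0, 0],
    [1, 5, 4.5, 0, 0, 0, 0],
    [1, 0, 0, 0, 0, 0, 0]
  ]
}}

```text
clock: 12.17
tcp_pos: [517.4, -11.2, 73.6]
tcp_rot: [3.139, 0.012, -0.127]
force: [-8.2, -0.9, 1.6]
width: 0.6
gripper_force: 3.5
```

>>> {"name": "drive_tool", "arguments": {
  "targets": [
    [1, 4, 5.5, 0, 0, 0, 0],
    [1, 3, 6, 0, 0, 0, 0],
    [1, 2, 6.5, 0, 0, 0, 0],
    [1, 0, 0, 0, 0, 0, 0],
    [1, 0, 0, 0, 0, 0, 0]
  ]
}}

```text
clock: 12.58
tcp_pos: [528.6, -28.3, 74.2]
tcp_rot: [-3.141, 0.002, -0.125]
force: [0.8, 1.5, -0.3]
width: 0.4
gripper_force: 0.1
```

>>> {"name": "drive_tool", "arguments": {
  "targets": [
    [1, 1, 6, 0, 0, 0, 0],
    [1, 0, 6, 0, 0, 0, 0],
    [1, 0, 0, 0, 0, 0, 0],
    [1, 0, 0, 0, 0, 0, 0],
    [1, 0, 0, 0, 0, 0, 0]
  ]
}}

```text
clock: 13.0
tcp_pos: [529.7, -40.7, 74.8]
tcp_rot: [-3.141, -0.001, -0.125]
force: [-1.6, 2.7, 0.5]
width: 0.3
gripper_force: 1.3
```

>>> {"name": "drive_tool", "arguments": {
  "targets": [
    [1, 0, 3, 0, 0, 0, 0],
    [1, 0, 3, 0, 0, 0, 0],
    [1, 0, 3, 0, 0, 0, 0],
    [1, 0, 0, 0, 0, 0, 0],
    [1, 0, 0, 0, 0, 0, 0]
  ]
}}

```text
clock: 13.42
tcp_pos: [527.6, -44.1, 74.6]
tcp_rot: [-3.136, 0.001, -0.122]
force: [-2.9, 13.8, 2.6]
width: 0.6
gripper_force: 6.5
```

>>> {"name": "drive_tool", "arguments": {
  "targets": [
    [1, 0, 1.5, 0, 0, 0, 0],
    [1, 0, 1.5, 0, 0, 0, 0],
    [1, 0, 0, 0, 0, 0, 0],
    [1, 0, 0, 0, 0, 0, 0],
    [1, 0, 0, 0, 0, 0, 0]
  ]
}}

```text
clock: 13.83
tcp_pos: [527.6, -44.3, 74.6]
tcp_rot: [-3.133, 0.001, -0.12]
force: [-2.1, 18.7, 2.5]
width: 0.3
gripper_force: 9.1
```

At the stop. Back off, lift clear and retreat so the camera can see both fasteners.

>>> {"name": "drive_tool", "arguments": {
  "targets": [
    [1, 0, -6, 0, 0, 0, 0],
    [1, 0, -6, 0, 0, 0, 0],
    [1, 0, 0, -15, 0, 0, 0],
    [1, 0, 0, -30, 0, 0, 0],
    [1, 0, 0, -35, 0, 0, 0]
  ]
}}

```text
clock: 14.25
tcp_pos: [528.5, -42.1, 154.3]
tcp_rot: [3.14, 0.002, -0.126]
force: [1.2, 0.4, 0.6]
width: 0.1
gripper_force: 0.0
```

>>> {"name": "drive_tool", "arguments": {
  "targets": [
    [1, 0, 0, -35, 0, 0, 0],
    [1, -15, -25, -30, 0, 0, 0],
    [1, -20, -30, -30, 0, 0, 0],
    [1, -20, -30, 0, 0, 0, 0],
    [1, -20, -15, 0, 0, 0, 0]
  ]
}}

```text
clock: 14.67
tcp_pos: [471.1, 66.8, 248.5]
tcp_rot: [-3.139, -0.007, -0.124]
force: [-0.3, 1.0, 0.3]
width: 0.7
gripper_force: 0.0
```

>>> {"name": "drive_tool", "arguments": {
  "targets": [
    [1, 0, 0, 0, 0, 0, 0],
    [1, 0, 0, 0, 0, 0, 0],
    [1, 0, 0, 0, 0, 0, 0],
    [1, 0, 0, 0, 0, 0, 0],
    [1, 0, 0, 0, 0, 0, 0]
  ]
}}

```text
clock: 15.08
tcp_pos: [469.7, 62.9, 245.8]
tcp_rot: [3.141, -0.0, -0.128]
force: [-0.1, 0.7, 0.3]
width: 0.5
gripper_force: 0.0
```

Run:
```python
from h import *
s=bot.get_state();w=bot.get_image("wrist");print(s["tcp_pos"],s["force"])
cv2.imwrite("pics/w5.png",w[:,:,::-1])
```

```text
[469.7156876   62.88194656 245.81810306] [-0.08055132  0.7404414   0.31405139]
```

View pics/w5.png

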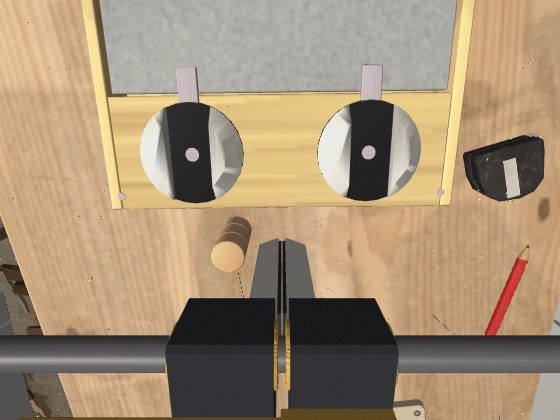

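Both tongues, with ends at (186,67) and (372,65), lie over the panel edge. The dowel and tape measure haven't moved. I'll check the tongue angles numerically.

Run:
```python
from h import *
s=bot.get_state()
P=[onz("wrist",p,69,s) for p in((192.3,155),(368.7,152.7))];d=P[0]-P[1];y=np.arctan2(-d[0],d[1])
for c,t in zip(P,((186.3,67.5),(372.3,65.5))):
    T=onz("wrist",t,67,s)-c;print(np.linalg.norm(T[:2]),np.pi/2-(np.arctan2(T[1],T[0])-y))
```

```text
83.77376919897242 1.5784489428372135
83.26208851069427 1.5631929225467827
```

Both read 1.57 within the measurement error, so they are locked, and the tool is clear.

```bash
python3 -c "
from bench import bot
print(bot.close_job())"
```

```text
the job is handed in; nothing more can be done
None
```

I pressed the panel fully shut, then turned both cam fasteners to their stops (about 1.57 rad each, from the wrist camera) and handed the job in after about 15 s with the arm clear of the box; the judge gave no verdict.

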